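# Turn the spice carousel until the salt faces front

### The arm

A 6-joint arm with a two-finger parallel gripper is mounted at the origin on a cart in front of the work surface, level with it; the furniture and walls round the work are solid. World frame = base frame: x ahead of the robot, y to its left, z up, the work surface at z = 0. Lengths are in m, angles in rad, forces in N, time in s.
With the tool pointing down it reaches from about 0.35 to 0.975 m from the base axis. Payload 4.9 kg.
Tool frame: the origin (TCP) lies on the centre line of the jaws, within the pads' length; the fingertips stand 14 mm ahead of it and the grasp point (between the pads) lies 5 mm behind it; x points along the fingers, z is the direction in which the jaws open and shut, and the axes are right-handed (so a half turn about x gives the same grasp; the last joint's range is limited). The gripper opens to 85 mm and grips with 20 to 120 N. Pads are 22 mm wide; open, the fingers measure 114 mm over their backs; the gripper's body (76 mm by 85 mm) begins 54 mm behind the grasp point. The pads swing forward as they close: fully open they stand 13 mm farther back than shut.
Start: joints at [-1.325, 0.053, 1.613, -0, 1.476, -0.119], TCP at [0.223, -0.584, 0.245] pointing down, gripper open.
Joint ranges: [-3.01, 3.01], [-1.01, 2.22], [0.06, 2.58], [-1.02, 4.17], [0.09, 2.62], [-3.14, 3.14]. Speed limits (rad/s): [2.57, 2.57, 3.14, 3.14, 3.14, 3.14].

### API

Orientations are given as a rotation vector (axis times angle).
In Python, from station import ctrl gives the robot as it stands.
- The arm moves only by the tool move_arm, never from a script. Its argument "increments" is a list that holds one entry, the list of rows, each a list of 4 numbers: the shift along the tool's x, y, z in units of 25 cm (1.0 is 25 cm), then the turn about the tool's x in units of 90 degrees (1.0 is 90 degrees). A call has 1 to 20 rows; each row shifts and turns the commanded pose from where the row before left it, along the tool's axes as they then stand; what a row does not reach is not made up. A row lasts 1/12 s, in which the tool goes at most 41.7 mm and 7.16 degrees, less where a joint would pass 70% of its speed; a pose out of reach is approached as far as the arm can. A call with a number of a shift or a turn outside -1 to 1 is refused whole. A call with a gripper value outside its range is refused whole. "gripper" is the closure, from 0 (fully open) to 1 (shut), set as the call begins (left out, the last holds). The fingers move at their own pace and stop on an object; "squeeze" is the grip in N (left out, the last holds). Time passes only in rows, so rows that do not move let the fingers close. It gives the time, the measured TCP pose, the force and the opening at its end, in the units of the state.
- ctrl.get_obs(): the state, without advancing time (a new reading comes with each control period).
- ctrl.get_image(name): name is "scene" or "side" or "wrist"; returns a dict with "pixels" (420x560x3 uint8, red, green, blue), "depth" (420x560 float32, m along the optical axis (not along the pixel's ray), 0 where there is no reading), "K" (3x3 intrinsics, pixels), "k1" (the pictures are not rectified: a ray, as slopes to the right and down, at radius r is drawn at 1 + k1 r^2 times it, then the intrinsics apply), "extrinsics" (4x4, takes a point from camera to world coordinates); the wrist camera has in their place "tool_from_camera" (4x4, takes a point from camera to tool coordinates, whose origin is the TCP and whose axes are the tool frame's). Camera axes: x right, y up, looking along -z (the intrinsics and any distortion apply to the point x, -y, -z); pixel columns grow to the right and rows downward; lengths in m; the calibration is good to about 2 mm. A picture is of the moment at which its call begins: read the wrist's pose just before it.
- ctrl.finish_job(): hands the job in, once; it reports no verdict.
Trained networks look in the newest picture that a camera, given by its name, has taken for a name from the list of things; names that differ only in an ending like _2 or _b are one class to them, and where a whole thing is asked for, a point or a joint stands for the part that bears it (a point fixed in the world has none). Each returns a list of dicts, best first, with "score" (0 to 1); they miss things now and then, are a little off and sometimes report something else, mostly with a low value. They report only what shows in the picture. A call takes as long as a camera call.
- ctrl.trace(camera, target): "region" (420x560 bool, what is visible of it) and "pixel" ([row, column] in pixels, amid what is visible of it).
The state is a dict: "t": time; "q": joint angles; "dq": joint speeds; "effort": joint torques, N m; "tool_pos": TCP position; "tool_rot": TCP orientation; "contact_force": force on the tool from outside, world axes, zero at the start; "wrist_torque": the same for the moment, N m; "opening": finger opening in m.
Only numpy, scipy, OpenCV 4.12 (cv2) and the standard library are available. Lean on these libraries where they do the work, as an engineer would, in place of code of your own. Each camera call takes 0.05 s, during which the arm holds its last target. There are 200 camera calls.

### The job

Turn the wooden spice carousel by pushing the pegs on its rim with your fingertips, gently, until the salt shaker stands at the front, in line with the pointed tongue of the carousel's foot, and leave it at rest there. Turn the disc only: do not touch, pick up or upset the salt shaker or the spice jars on it, and leave the pepper mill and the mug beside it where they are.

Things in the scene. Friction and masses are not known exactly. Their poses are not given: they have to be found in the camera images.
- carousel: the carousel's fixed foot, a dark wooden disc 180 mm across that does not move; origin at the centre of its underside, on the vertical turning axis; its -x axis points to the front, along a flat pointed tongue that is 26 mm wide, 8 mm high and ends 213 mm from the axis. Outside the foot, the space under the pegs is free except for the tongue
- front_mark (a point): point on top of the tongue near its tip, 8 mm above the work surface, 200 mm in front of the carousel's axis: the direction from the axis to it is the front (roughly towards the robot, up to 35 degrees aside)
- disc_top (a point): centre of the turning disc's top, on the axis, 50 mm above the work surface. The wooden disc is 260 mm across and 20 mm thick (30 to 50 mm above the work surface), with a 5 mm raised edge. The shaker and jars stand loose on it, about 60 mm from the axis, none reaching beyond 90 mm
- peg (a point): middle of one of six equal round wooden finger pegs that stick out level and radially from the disc's rim, 60 degrees apart: 18 mm thick (22 mm at the ball end), reaching from 130 to 187 mm from the axis; this point lies 165 mm from the axis, on the centre line, 41 mm above the work surface. Turns with the disc
- turntable (a joint): angle of the disc in rad, counter-clockwise from above positive; at 0 (and every 60 degrees) a peg lies above the tongue, so pegs lie at joint + k*60 degrees from the front direction (peg: k = 0). Turns freely either way, two turns from 0; friction (about 1 N at the pegs) stops it almost at once when the push ends
- salt: salt shaker: clear glass with white salt, waisted, with a domed pale grey perforated metal cap, 44 mm across and 90 mm high, stands loose on the turning disc; the only shaker there, shorter than the jars; origin at the centre of its underside (50 mm above the work surface), z up
- jar_a: spice jar, straight glass with a dark flat screw cap, 41 mm across, 105 mm high, loose on the turning disc; origin at the centre of its underside
- jar_b: spice jar like jar_a, loose on the turning disc; origin at the centre of its underside
- jar_c: spice jar like jar_a, loose on the turning disc; origin at the centre of its underside
- pepper_mill: turned walnut pepper mill, 55 mm across, 172 mm high, standing loose on the work surface to the right of the carousel; origin at the centre of its underside; to be left alone
- mug: spotted china mug, 78 mm across (114 mm with handle), 93 mm high, standing loose on the work surface further right; origin on its underside; to be left alone

How it is judged:
At the end, for the whole second after the job is handed in: The salt shaker stands on the front side of the disc, its centre within 15 mm of the line from the axis along the tongue; the disc is at rest; the shaker and all three jars stand upright on the disc (x of salt in the frame of carousel below -0.035 m and y of salt in the frame of carousel between -0.015 and 0.015 m and velocity of joint turntable between -0.05 and 0.05 rad/s and angle between each of salt, jar_a, jar_b, jar_c's own z axis and vertical below 0.15 rad and z of each of salt, jar_a, jar_b, jar_c in the frame of carousel above 0.045 m); the robot touches nothing.
It fails at once if the shaker or a jar on the carousel is touched by the robot (contact force between any of the fingers, the arm and salt above 0.5 N or contact force between any of the fingers, the arm and jar_a above 0.5 N or contact force between any of the fingers, the arm and jar_b above 0.5 N or contact force between any of the fingers, the arm and jar_c above 0.5 N).
It fails at once if the shaker or a jar is lifted off the disc or falls over (height (world z) of any of salt, jar_a, jar_b, jar_c above 0.07 m or angle between any of salt, jar_a, jar_b, jar_c's own z axis and vertical above 0.5 rad).
It fails at once if the disc is spun fast (over 2.5 rad/s) (velocity of joint turntable above 2.5 rad/s or velocity of joint turntable below -2.5 rad/s).
It fails at once if the pepper mill or the mug is shifted by more than 30 mm (distance of any of pepper_mill, mug from where it was at the start of the episode above 0.03 m).
It also fails if it takes over 72 s, if anything falls off the work surface, if the arm or the gripper's body presses on something with over 40 N, if the wrist force passes 120 N, or if a joint passes its speed limit or range.

## Working session

There is one attempt and no reset: what is moved stays moved. The work goes in short steps, Python scripts to look and compute and a tool call to move; the robot and the scene stay as the last step left them, time stands still between calls to the robot, and variables do not carry over. Pictures are saved under pics/ and viewed, about 8 in all and at most 12, crops included, and the job is handed in when it is done.

Besides the shell and the picture viewer there is one more tool, called after ">>>" by a JSON object that holds its "name" and its "arguments". move_arm: Moves the arm, as the interface text tells. Shifts and turns lie within -1 to 1; 1 stands for 25 cm of shift or 90 degrees of turn. Its arguments: {"type":"object","properties":{"increments":{"type":"array","items":{"type":"array","items":{"type":"array","items":{"type":"number","minimum":-1,"maximum":1}}}},"gripper":{"type":"number"},"squeeze":{"type":"number"}},"required":["increments"]}

```bash
mkdir -p pics; ls
cat > h.py <<'E'
import numpy as np, cv2
from scipy.spatial.transform import Rotation as R
from station import ctrl
def save(im,n): cv2.imwrite(f'pics/{n}.png',cv2.cvtColor(im['pixels'],cv2.COLOR_RGB2BGR))
def ext(im):
    if 'extrinsics' in im: return np.array(im['extrinsics'])
    o=ctrl.get_obs(); T=np.eye(4); T[:3,:3]=R.from_rotvec(o['tool_rot']).as_matrix(); T[:3,3]=o['tool_pos']
    return T@np.array(im['tool_from_camera'])
def rays(im,px):  # px Nx2 (row,col) -> slopes right,down
    K=np.array(im['K']); px=np.atleast_2d(px).astype(float)
    d=np.c_[(px[:,1]-K[0,2])/K[0,0],(px[:,0]-K[1,2])/K[1,1]]; u=d.copy()
    for _ in range(20): u=d/(1+im['k1']*(u**2).sum(1,keepdims=True))
    return u
def onz(im,px,z):
    E=ext(im); u=rays(im,px); D=np.c_[u[:,0],-u[:,1],-np.ones(len(u))]@E[:3,:3].T
    return E[:3,3]+D*((z-E[2,3])/D[:,2])[:,None]
def cloud(im,mask):
    px=np.argwhere(mask&(im['depth']>0)); u=rays(im,px); d=im['depth'][px[:,0],px[:,1]][:,None]
    E=ext(im); return np.c_[u[:,:1]*d,-u[:,1:]*d,-d]@E[:3,:3].T+E[:3,3]
E
python3 - <<'E'
from h import *
print(ctrl.get_obs())
for c in ['scene','side']:
    im=ctrl.get_image(c); save(im,c+'0'); print(c,np.array(im['extrinsics']).round(3).tolist())
    for t in ['carousel','front_mark','disc_top','peg','salt','jar_a','pepper_mill','mug']:
        for r in ctrl.trace(c,t)[:6]:
            P=cloud(im,np.array(r['region'])); print(t,round(r['score'],2),np.round(r['pixel']),np.array(r['region']).sum(),np.median(P,0).round(3) if len(P) else '')
E
```

```text
pics
{'t': 0.0, 'q': array([-1.32498600e+00,  5.33940954e-02,  1.61424648e+00,  3.98206976e-05,
        1.47600591e+00, -1.18986872e-01]), 'dq': array([-0.00083099,  0.00112008,  0.00049117,  0.00041475,  0.00191758,
        0.00110156]), 'effort': array([-5.94328640e-05, -3.93685198e+01, -3.70169771e+01, -6.53143707e-05,
        7.18084804e-03,  1.15107147e-05]), 'tool_pos': array([ 0.22285201, -0.58330431,  0.24406829]), 'tool_rot': array([ 0.93777143,  1.36153449, -0.93548059]), 'contact_force': array([ 0.1480867 , -0.92961653,  0.05457436]), 'wrist_torque': array([-0.02307977,  0.00070427,  0.00208272]), 'opening': 0.08564912262812573}
scene [[0.89, 0.336, -0.31, 0.301], [-0.456, 0.671, -0.584, -0.757], [0.012, 0.661, 0.75, 0.732], [0.0, 0.0, 0.0, 1.0]]
carousel 0.92 [152. 250.] 4249 [ 0.603 -0.007  0.048]
front_mark 0.92 [154. 248.] 4494 [ 0.604 -0.009  0.048]
disc_top 0.69 [148. 251.] 4030 [ 0.608 -0.014  0.049]
peg 0.91 [151. 250.] 4179 [ 0.609 -0.012  0.049]
peg 0.45 [366. 285.] 2559 [ 0.42  -0.548  0.042]
salt 0.8 [130. 281.] 421 [ 0.682 -0.027  0.099]
salt 0.71 [150. 249.] 
[... 469 characters left out ...]
], [-0.428, 0.493, -0.757, -1.184], [0.022, 0.843, 0.537, 0.732], [0.0, 0.0, 0.0, 1.0]]
carousel 0.56 [178. 258.] 2035 [ 0.604 -0.015  0.05 ]
front_mark 0.64 [179. 260.] 2037 [ 0.606 -0.015  0.05 ]
front_mark 0.21 [145. 261.] 250 [0.645 0.079 0.127]
disc_top 0.93 [178. 258.] 1829 [ 0.607 -0.018  0.051]
peg 0.78 [178. 259.] 1791 [ 0.608 -0.017  0.051]
salt 0.74 [162. 281.] 268 [ 0.683 -0.026  0.094]
salt 0.65 [178. 257.] 1965 [ 0.606 -0.016  0.05 ]
jar_a 0.61 [162. 267.] 330 [ 0.619 -0.04   0.113]
jar_a 0.53 [144. 258.] 205 [0.643 0.077 0.128]
jar_a 0.45 [144. 276.] 169 [0.691 0.034 0.137]
pepper_mill 0.89 [234. 310.] 821 [ 0.566 -0.449  0.091]
mug 0.95 [288. 279.] 1601 [ 0.416 -0.573  0.061]
```

Run:
```python
from h import *
im=ctrl.get_image('scene'); a=cv2.cvtColor(im['pixels'],cv2.COLOR_RGB2BGR)
cv2.imwrite('pics/crop0.png',cv2.resize(a[60:240,150:370],None,fx=3.3,fy=3.3,interpolation=cv2.INTER_CUBIC))
```

```text
(no output)
```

View pics/crop0.png

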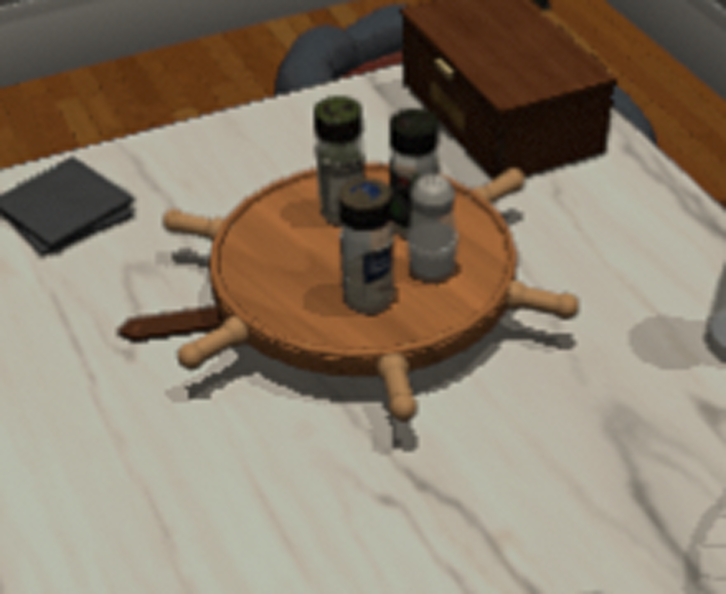

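View pics/scene0.png

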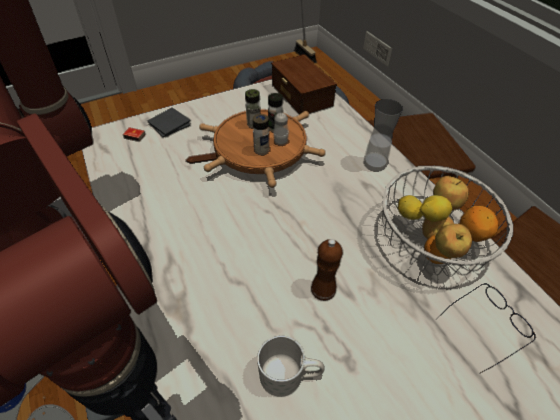

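The scene shows the carousel at around (row 150, col 255), with the tongue pointing left towards the robot (crop tip 122,332), five peg balls visible, and the salt on the far right side of the disc. The mill and mug are far to the right.

Run:
```python
from h import *
from scipy.optimize import least_squares
im=ctrl.get_image('scene')
full=lambda p:np.array([[y/3.3+60-.35,x/3.3+150-.35] for x,y in p])
P=onz(im,full([(512,182),(570,303),(402,405),(190,355),(172,220)]),.041)[:,:2]
tip=onz(im,full([(122,332)]),.006)[0,:2]
k=np.array([3,2,1,0,-1])  # direction order
def f(v):
    m=np.arange(5); a=v[2]-m*np.pi/3
    return (v[:2]+.176*np.c_[np.cos(a),np.sin(a)]-P).ravel()
best=min((least_squares(f,[.63,0,a]) for a in np.arange(-3,3,.5)),key=lambda s:s.cost)
print('pegs',P.round(3).tolist(),'fit',best.x.round(4),np.degrees(best.x[2])%60,best.fun.round(4))
c=best.x[:2]
print('tip',tip.round(3),np.linalg.norm(tip-c),'front dir',np.degrees(np.arctan2(*(tip-c)[::-1])))
for n in ['salt','jar_a']:
    for r in ctrl.trace('scene',n):
        Q=cloud(im,np.array(r['region'])); Q=Q[(Q[:,2]>.065)]
        if len(Q)<50 or np.array(r['region']).sum()>1500: continue
        rad=.022 if n=='salt' else .0205
        s=least_squares(lambda v:np.hypot(*(Q[:,:2]-v).T)-rad,Q[:,:2].mean(0)+[.01,.015],loss='soft_l1',f_scale=.003).x
        d=s-c; print(n,len(Q),s.round(4),np.linalg.norm(d).round(4),np.degrees(np.arctan2(d[1],d[0])).round(1),Q[:,2].max())
```

```text
pegs [[0.815, 0.074], [0.775, -0.092], [0.601, -0.137], [0.477, -0.013], [0.522, 0.158]] fit [0.6471 0.0321 0.2596] 14.874324582201675 [ 0.0019  0.0029 -0.0041 -0.0004  0.0005 -0.0012  0.0004 -0.0002  0.0013
 -0.001 ]
tip [0.444 0.077] 0.20791060527276853 front dir 167.46576302926974
salt 352 [ 0.6914 -0.0084] 0.06 -42.4 0.13962496908583188
jar_a 572 [ 0.6267 -0.0233] 0.059 -110.2 0.1577875129615256
jar_a 351 [0.7026 0.0471] 0.0575 15.1 0.1562139505191119
jar_a 416 [0.6553 0.0902] 0.0587 81.9 0.15631394079384642
```

Run:
```python
from h import *
o=ctrl.get_obs(); M=R.from_rotvec(o['tool_rot']).as_matrix(); print(M.round(3)); print(o['t'],o['tool_pos'])
im=ctrl.get_image('wrist'); print(np.array(im['tool_from_camera']).round(3),im['K'])
d=np.array([.690,-.130,.20])-o['tool_pos']; print('shift tool',M.T@d, M.T@d/.25)
```

```text
[[-0.     0.934  0.357]
 [ 0.     0.357 -0.934]
 [-1.     0.    -0.   ]]
1.1 [ 0.22298141 -0.58385298  0.2452836 ]
[[-0.001  0.289 -0.957 -0.128]
 [ 0.001  0.957  0.289  0.074]
 [ 1.    -0.001 -0.001  0.   ]
 [ 0.     0.     0.     1.   ]] [[321.75900019   0.         286.38514741]
 [  0.         321.75900019 211.41561807]
 [  0.           0.           1.        ]]
shift tool [ 0.04529802  0.59820425 -0.2573699 ] [ 0.18119208  2.39281698 -1.02947959]
```

>>> {"name": "move_arm", "arguments": {"increments": [[[0, 0, 0, -0.0785], [0, 0, 0, -0.0785], [0, 0, 0, -0.0785], [0, 0, 0, -0.0785], [0, 0, 0, -0.0785], [0, 0, 0, -0.0785], [0, 0, 0, -0.0785], [0, 0, 0, -0.0785], [0, 0, 0, -0.0785], [0, 0, 0, -0.0785], [0, 0, 0, -0.0785], [0, 0, 0, -0.0785], [0, 0, 0, -0.0785], [0, 0, 0, -0.0785], [0, 0, 0, -0.0785], [0, 0, 0, -0.0785], [0, 0, 0, -0.0785], [0, 0, 0, -0.0785], [0, 0, 0, -0.0785], [0, 0, 0, -0.0785]]], "gripper": 1}}

```text
t: 2.82
tool_pos: [0.223, -0.5839, 0.2453]
tool_rot: [-0.982, 1.338, 0.982]
contact_force: [0.1, 0.2, -0.3]
opening: -0.0
```

>>> {"name": "move_arm", "arguments": {"increments": [[[0, 0, 0, -0.0785], [0, 0, 0, -0.0785], [0, 0, 0, -0.04], [0, 0, 0, 0]]]}}

```text
t: 3.15
tool_pos: [0.223, -0.5839, 0.2453]
tool_rot: [-1.209, 1.209, 1.209]
contact_force: [0.3, -0.2, -0.4]
opening: 0.0001
```

>>> {"name": "move_arm", "arguments": {"increments": [[[0, -0.09, 0.09, 0], [0, -0.09, 0.09, 0], [0, -0.09, 0.09, 0], [0, -0.09, 0.09, 0], [0, -0.09, 0.09, 0], [0, -0.09, 0.09, 0], [0, -0.09, 0.09, 0], [0, -0.09, 0.09, 0], [0, -0.09, 0.09, 0], [0, -0.09, 0.09, 0], [0, -0.09, 0.09, 0], [0, -0.09, 0.09, 0], [0, -0.09, 0.09, 0], [0, -0.09, 0.09, 0], [0, -0.09, 0.09, 0], [0, -0.09, 0.09, 0], [0, -0.09, 0.09, 0], [0, -0.09, 0.09, 0], [0, -0.09, 0.09, 0], [0, -0.09, 0.09, 0]]]}}

```text
t: 4.82
tool_pos: [0.6745, -0.1331, 0.2453]
tool_rot: [-1.207, 1.211, 1.207]
contact_force: [0.6, 0.2, 0.5]
opening: -0.0004
```

>>> {"name": "move_arm", "arguments": {"increments": [[[0.08, 0, -0.016, 0], [0.08, 0, 0, 0], [0.08, 0, 0, 0], [0.08, 0, 0, 0], [0.08, 0, 0, 0], [0.08, 0, 0, 0], [0.08, 0, 0, 0], [0.08, 0, 0, 0], [0.08, 0, 0, 0], [0.08, 0, 0, 0], [0.02, 0, 0, 0], [0, 0, 0, 0]]]}}

```text
t: 5.82
tool_pos: [0.6718, -0.1379, 0.0378]
tool_rot: [-1.204, 1.213, 1.211]
contact_force: [-0.2, -0.7, -0.6]
opening: 0.0001
```

Run:
```python
from h import *
im=ctrl.get_image('scene'); a=cv2.cvtColor(im['pixels'],cv2.COLOR_RGB2BGR)
cv2.imwrite('pics/crop1.png',cv2.resize(a[60:240,150:370],None,fx=3.3,fy=3.3,interpolation=cv2.INTER_CUBIC))
c=np.array([.647,.032]); p=ctrl.get_obs()['tool_pos'][:2]
# plan: arc r=.170, from current angle, -2.5deg per row, in units (y=-dx, z=dy)
a0=np.degrees(np.arctan2(*(p-c)[::-1])); print(p,a0)
th=np.radians(a0-3*np.arange(0,61)); Q=c+.170*np.c_[np.cos(th),np.sin(th)]; Q[0]=p
D=np.diff(Q,axis=0)/.25
for i,d in enumerate(D): print(f'[0,{-d[0]:.3f},{d[1]:.3f},0],',end='\n' if i%20==19 else '')
```

```text
[ 0.67314093 -0.13824748] -81.27060093521112
[0,0.037,0.004,0],[0,0.036,-0.003,0],[0,0.036,-0.001,0],[0,0.036,0.001,0],[0,0.035,0.003,0],[0,0.035,0.005,0],[0,0.035,0.007,0],[0,0.035,0.008,0],[0,0.034,0.010,0],[0,0.034,0.012,0],[0,0.033,0.014,0],[0,0.032,0.015,0],[0,0.031,0.017,0],[0,0.030,0.019,0],[0,0.029,0.020,0],[0,0.028,0.022,0],[0,0.027,0.023,0],[0,0.026,0.025,0],[0,0.024,0.026,0],[0,0.023,0.027,0],
[0,0.022,0.028,0],[0,0.020,0.029,0],[0,0.018,0.030,0],[0,0.017,0.031,0],[0,0.015,0.032,0],[0,0.013,0.033,0],[0,0.012,0.034,0],[0,0.010,0.034,0],[0,0.008,0.035,0],[0,0.006,0.035,0],[0,0.004,0.035,0],[0,0.003,0.036,0],[0,0.001,0.036,0],[0,-0.001,0.036,0],[0,-0.003,0.035,0],[0,-0.005,0.035,0],[0,-0.007,0.035,0],[0,-0.008,0.035,0],[0,-0.010,0.034,0],[0,-0.012,0.034,0],
[0,-0.014,0.033,0],[0,-0.015,0.032,0],[0,-0.017,0.031,0],[0,-0.019,0.030,0],[0,-0.020,0.029,0],[0,-0.022,0.028,0],[0,-0.023,0.027,0],[0,-0.025,0.026,0],[0,-0.026,0.024,0],[0,-0.027,0.023,0],[0,-0.028,0.022,0],[0,-0.029,0.020,0],[0,-0.030,0.018,0],[0,-0.031,0.017,0],[0,-0.032,0.015,0],[0,-0.033,0.013,0],[0,-0.034,0.012,0],[0,-0.034,0.010,0],[0,-0.035,0.008,0],[0,-0.035,0.006,0],
```

View pics/crop1.png

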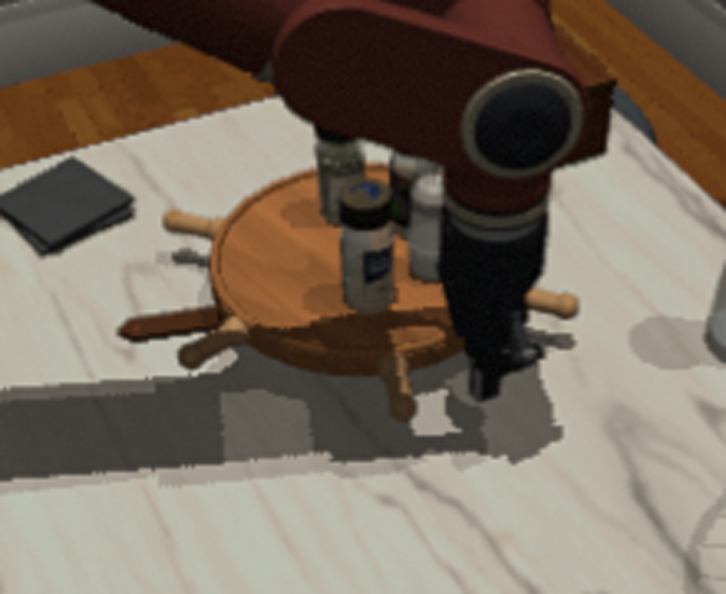

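The gripper is at the rim between two pegs (crop 485,390), with the peg to push at (402,400) and the jars clear.

>>> {"name": "move_arm", "arguments": {"increments": [[[0, 0.036, 0, 0], [0, 0.036, -0.001, 0], [0, 0.03, -0.001, 0], [0, 0.03, 0.001, 0], [0, 0.035, 0.003, 0], [0, 0.035, 0.005, 0], [0, 0.035, 0.007, 0], [0, 0.035, 0.008, 0], [0, 0.034, 0.01, 0], [0, 0.034, 0.012, 0], [0, 0.033, 0.014, 0], [0, 0.032, 0.015, 0], [0, 0.031, 0.017, 0], [0, 0.03, 0.019, 0], [0, 0.029, 0.02, 0], [0, 0.028, 0.022, 0], [0, 0.027, 0.023, 0], [0, 0.026, 0.025, 0], [0, 0.024, 0.026, 0], [0, 0.023, 0.027, 0]]]}}

```text
t: 7.53
tool_pos: [0.5172, -0.0746, 0.0403]
tool_rot: [-1.208, 1.21, 1.208]
contact_force: [1.1, -0.5, 0.2]
opening: -0.0001
```

Run:
```python
from h import *
im=ctrl.get_image('scene'); a=cv2.cvtColor(im['pixels'],cv2.COLOR_RGB2BGR)
cv2.imwrite('pics/crop2.png',cv2.resize(a[60:240,150:370],None,fx=3.3,fy=3.3,interpolation=cv2.INTER_CUBIC))
c=np.array([.647,.032]); p=ctrl.get_obs()['tool_pos'][:2]
print(p,np.linalg.norm(p-c),np.degrees(np.arctan2(*(p-c)[::-1])))
```

```text
[ 0.51599533 -0.07339864] 0.16814011036490106 -141.1818920673792
```

View pics/crop2.png

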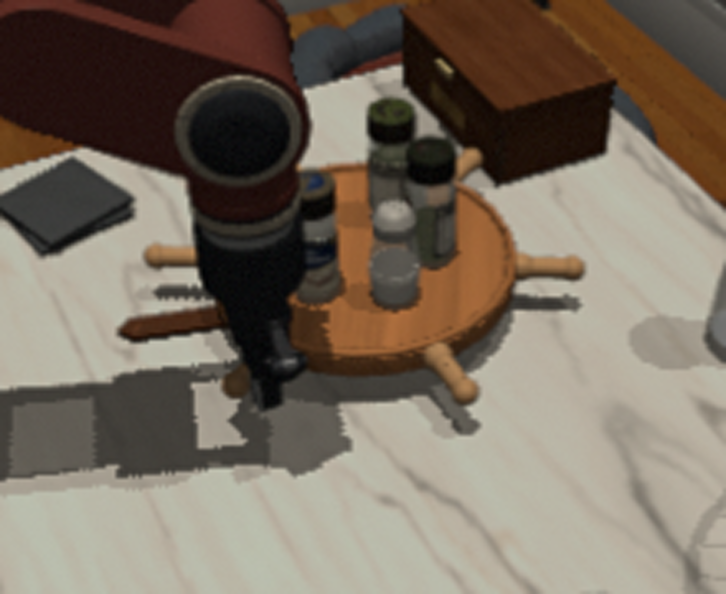

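The disc has turned about 45° clockwise; salt is now at crop (395,255), and everything is upright. I'll continue along the arc.

>>> {"name": "move_arm", "arguments": {"increments": [[[0, 0.023, 0.027, 0], [0, 0.022, 0.028, 0], [0, 0.02, 0.029, 0], [0, 0.018, 0.03, 0], [0, 0.017, 0.031, 0], [0, 0.015, 0.032, 0], [0, 0.013, 0.033, 0], [0, 0.012, 0.034, 0], [0, 0.01, 0.034, 0], [0, 0.008, 0.035, 0], [0, 0.006, 0.035, 0], [0, 0.004, 0.035, 0], [0, 0.003, 0.036, 0], [0, 0.001, 0.036, 0], [0, -0.001, 0.036, 0], [0, -0.003, 0.035, 0], [0, -0.005, 0.035, 0], [0, -0.007, 0.035, 0], [0, -0.008, 0.035, 0], [0, -0.01, 0.034, 0]]]}}

```text
t: 9.25
tool_pos: [0.4837, 0.092, 0.0403]
tool_rot: [-1.208, 1.21, 1.209]
contact_force: [0.5, -1.1, 0.6]
opening: -0.0002
```

```bash
cat > m.py <<'E'
from h import *
from scipy.optimize import least_squares
def salt(cams=('scene','side'),c=np.array([.647,.032])):
    for cam in cams:
        im=ctrl.get_image(cam)
        if cam=='wrist': pass
        for n in ['salt','jar_a']:
            for r in ctrl.trace(cam,n):
                m=np.array(r['region']); Q=cloud(im,m); Q=Q[(Q[:,2]>.065)&(Q[:,2]<.165)]
                if len(Q)<50 or m.sum()>(9000 if cam=='wrist' else 1500): continue
                s=least_squares(lambda v:np.hypot(*(Q[:,:2]-v).T)-(.0215 if n=='salt' else .0205),Q[:,:2].mean(0)+[.01,.015],loss='soft_l1',f_scale=.003).x
                d=s-c; print(cam,n,round(r['score'],2),len(Q),s.round(4),'r',np.linalg.norm(d).round(4),'ang',np.degrees(np.arctan2(d[1],d[0])).round(1),'top',Q[:,2].max().round(3))
        yield cam,im
E
python3 - <<'E'
from m import *
for cam,im in salt():
    if cam=='scene':
        a=cv2.cvtColor(im['pixels'],cv2.COLOR_RGB2BGR)
        cv2.imwrite('pics/crop3.png',cv2.resize(a[60:240,150:370],None,fx=3.3,fy=3.3,interpolation=cv2.INTER_CUBIC))
c=np.array([.647,.032]); p=ctrl.get_obs()['tool_pos'][:2]
print(p,np.linalg.norm(p-c),np.degrees(np.arctan2(*(p-c)[::-1])))
E
```

```text
scene salt 0.87 398 [0.5966 0.0053] r 0.0571 ang -152.1 top 0.14
scene jar_a 0.91 447 [0.7033 0.0128] r 0.0595 ang -18.9 top 0.157
scene jar_a 0.8 546 [ 0.6498 -0.0237] r 0.0558 ang -87.2 top 0.156
scene jar_a 0.58 383 [0.5982 0.0669] r 0.06 ang 144.4 top 0.156
side salt 0.73 232 [0.5962 0.0067] r 0.0568 ang -153.5 top 0.142
side jar_a 0.71 227 [0.5957 0.0053] r 0.0578 ang -152.5 top 0.142
side jar_a 0.63 296 [ 0.6494 -0.0235] r 0.0555 ang -87.5 top 0.159
side jar_a 0.59 204 [0.6001 0.0673] r 0.0587 ang 143.0 top 0.158
side jar_a 0.58 275 [0.7025 0.0115] r 0.0592 ang -20.2 top 0.159
[0.48322866 0.09099433] 0.17407292179105688 160.18977503145726
```

View pics/crop3.png

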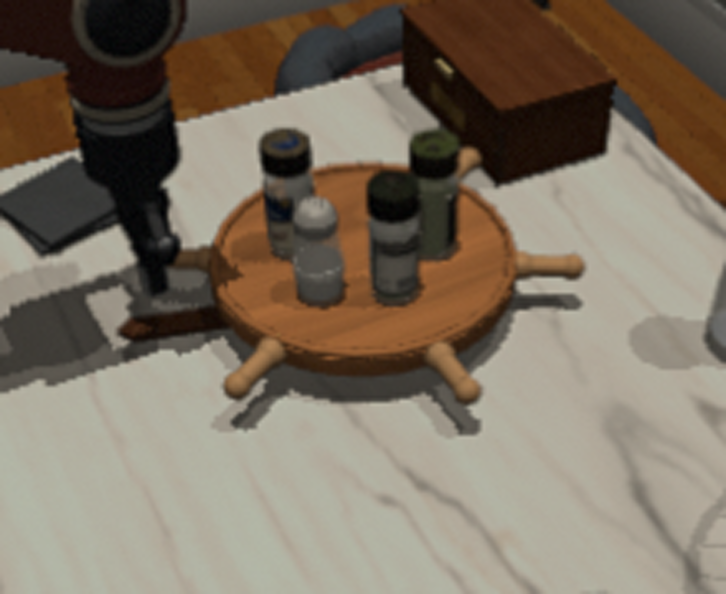

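All stand upright; salt at crop (318,250), roughly 40° short of the front. The finger pushes the peg above the tongue. Next comes the last 40°, slowing down at the end.

>>> {"name": "move_arm", "arguments": {"increments": [[[0, -0.014, 0.033, 0], [0, -0.015, 0.032, 0], [0, -0.017, 0.031, 0], [0, -0.019, 0.03, 0], [0, -0.021, 0.029, 0], [0, -0.022, 0.028, 0], [0, -0.024, 0.027, 0], [0, -0.026, 0.026, 0], [0, -0.027, 0.024, 0], [0, -0.028, 0.023, 0], [0, -0.029, 0.022, 0], [0, -0.03, 0.02, 0], [0, -0.02, 0.012, 0], [0, -0.015, 0.009, 0], [0, -0.008, 0.006, 0], [0, 0, 0, 0], [0, 0, 0, 0]]]}}

```text
t: 10.97
tool_pos: [0.5624, 0.179, 0.0403]
tool_rot: [-1.208, 1.21, 1.208]
contact_force: [0.0, -0.7, 0.9]
opening: -0.0001
```

Run:
```python
from m import *
for cam,im in salt():
    if cam=='scene':
        a=cv2.cvtColor(im['pixels'],cv2.COLOR_RGB2BGR)
        cv2.imwrite('pics/crop4.png',cv2.resize(a[60:240,150:370],None,fx=3.3,fy=3.3,interpolation=cv2.INTER_CUBIC))
c=np.array([.647,.032]); p=ctrl.get_obs()['tool_pos'][:2]
print(p,np.linalg.norm(p-c),np.degrees(np.arctan2(*(p-c)[::-1])))
```

```text
scene salt 0.66 378 [0.5889 0.0457] r 0.0597 ang 166.7 top 0.14
scene jar_a 0.71 544 [ 0.6784 -0.0178] r 0.0589 ang -57.8 top 0.157
scene jar_a 0.58 563 [ 0.6138 -0.012 ] r 0.0551 ang -127.0 top 0.157
scene jar_a 0.55 383 [0.6306 0.0895] r 0.0598 ang 106.0 top 0.156
side salt 0.57 207 [0.5882 0.0452] r 0.0602 ang 167.4 top 0.141
side jar_a 0.93 281 [ 0.6784 -0.0173] r 0.0585 ang -57.5 top 0.159
side jar_a 0.86 327 [ 0.6143 -0.0117] r 0.0546 ang -126.8 top 0.158
side jar_a 0.65 149 [0.6322 0.0897] r 0.0595 ang 104.4 top 0.159
[0.56226352 0.17890408] 0.16959091410927715 119.97699373445364
```

View pics/crop4.png

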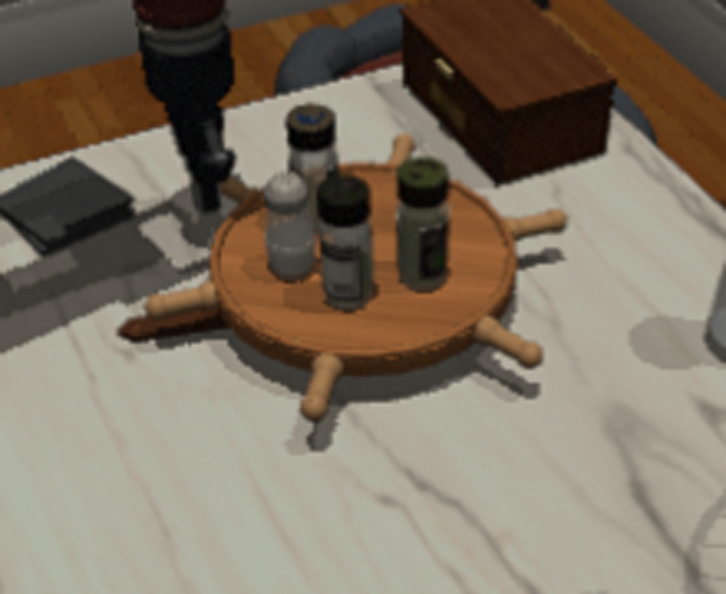

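Salt now reads 167° against a front direction of 167.5°. I'll back away from the peg and lift, then check from the wrist camera.

>>> {"name": "move_arm", "arguments": {"increments": [[[0, 0.02, 0.003, 0], [0, 0.04, 0.006, 0], [0, 0.05, 0.006, 0], [0, 0.05, 0.006, 0], [-0.03, 0, 0, 0], [-0.08, 0, 0, 0], [-0.1, 0, 0, 0], [-0.1, 0, 0, 0], [-0.1, 0, 0, 0], [-0.1, 0, 0, 0], [-0.1, 0, 0, 0], [-0.1, 0, 0, 0], [-0.1, 0, 0, 0], [-0.1, 0, 0, 0], [-0.1, 0.05, -0.1, 0], [-0.05, 0.05, -0.12, 0], [0, 0.05, -0.12, 0], [0, 0, -0.08, 0], [0, 0, 0, 0], [0, 0, 0, 0]]]}}

```text
t: 12.93
tool_pos: [0.4847, 0.0788, 0.306]
tool_rot: [-1.207, 1.209, 1.206]
contact_force: [-0.4, 0.3, -0.2]
opening: -0.0001
```

Run:
```python
from m import *
im=ctrl.get_image('wrist'); save(im,'w5')
for n in ['front_mark','carousel','salt']:
    for r in ctrl.trace('wrist',n)[:2]: print(n,r['score'],np.round(r['pixel']),np.array(r['region']).sum())
list(salt(('wrist','scene')))
```

```text
front_mark 0.37 [288. 213.] 1366
carousel 0.82 [242. 256.] 13647
carousel 0.55 [263. 249.] 1065
salt 0.71 [265. 249.] 1085
wrist salt 0.77 1062 [0.5928 0.0471] r 0.0563 ang 164.4 top 0.14
wrist jar_a 0.63 81 [ 0.6805 -0.0187] r 0.0608 ang -56.5 top 0.155
wrist jar_a 0.62 1184 [ 0.6157 -0.0129] r 0.0547 ang -124.9 top 0.154
wrist jar_a 0.42 87 [0.6386 0.1003] r 0.0688 ang 97.0 top 0.156
scene salt 0.7 402 [0.5893 0.0457] r 0.0593 ang 166.6 top 0.14
scene jar_a 0.78 386 [0.6301 0.0895] r 0.0599 ang 106.4 top 0.156
scene jar_a 0.63 549 [ 0.6785 -0.0177] r 0.0588 ang -57.7 top 0.157
scene jar_a 0.57 557 [ 0.6138 -0.0118] r 0.055 ang -127.1 top 0.157
```

View pics/w5.png

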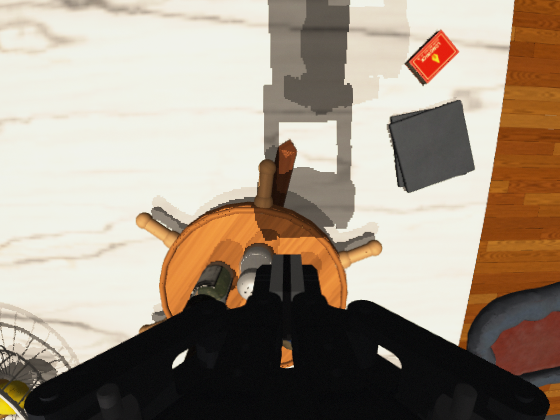

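The wrist view shows the tongue (tip at row 141, col 291; base near 195, 281), a peg just right of it, and salt at about (262, 255). I'll compute the offset from this.

Run:
```python
from m import *
im=ctrl.get_image('wrist')
t=onz(im,[[141,290],[150,280.5],[152,296.5],[190,277],[190,288]],.008)[:,:2]; print(t.round(4).tolist())
P=onz(im,[[165,267],[219,142],[246,376]],.041)[:,:2]
def f(v):
    a=v[2]+np.array([0,1,-1])*np.pi/3
    return (v[:2]+.176*np.c_[np.cos(a),np.sin(a)]-P).ravel()
s=least_squares(f,[.647,.032,np.radians(180)]); print('c',s.x[:2],np.degrees(s.x[2]),s.fun.round(4))
for c in (s.x[:2],np.array([.647,.032])):
    for tip in (t[0],np.array([.444,.077])):
        u=(tip-c)/np.linalg.norm(tip-c)
        print(np.degrees(np.arctan2(u[1],u[0])).round(1),np.linalg.norm(tip-c).round(3),[(lambda d:(np.dot(d,u).round(4),(u[0]*d[1]-u[1]*d[0]).round(4)))(np.array(q)-c) for q in ([.5893,.0457],[.5928,.0471])])
```

```text
[[0.4451, 0.0842], [0.4567, 0.0718], [0.4593, 0.0928], [0.5104, 0.0668], [0.5104, 0.0817]]
c [0.64680374 0.0342748 ] 173.0376504060393 [ 0.0007 -0.0002 -0.0001  0.0024 -0.0006 -0.0021]
166.1 0.208 [(np.float64(0.0586), np.float64(0.0027)), (np.float64(0.0555), np.float64(0.0005))]
168.1 0.207 [(np.float64(0.0586), np.float64(0.0007)), (np.float64(0.0555), np.float64(-0.0014))]
165.5 0.209 [(np.float64(0.0593), np.float64(0.0012)), (np.float64(0.0563), np.float64(-0.0011))]
167.5 0.208 [(np.float64(0.0593), np.float64(-0.0009)), (np.float64(0.0562), np.float64(-0.003))]
```

Every estimate puts the lateral offset within 3 mm, against a tolerance of 15 mm. The arm is clear and still, so I'm handing in.

```bash
python3 -c "
from station import ctrl
o=ctrl.get_obs(); print(o['t'],o['tool_pos'],o['contact_force'],abs(o['dq']).max()); print(ctrl.finish_job())"
```

```text
13.4833 [0.48480338 0.07962011 0.30519974] [ 0.31619429 -0.72027861  0.22771534] 0.0030951756676195112
the job is handed in; nothing more can be done
None
```

The salt shaker now stands at the front of the carousel, and I handed the job in at about 13.5 s of the 72 s allowed; no verdict was reported. I pushed one rim peg with the closed fingertips, turning the disc about 150° clockwise in one gentle arc. Then I backed off and lifted the arm clear.

- **Salt position:** it is about 56–59 mm in front of the axis. Its distance from the tongue line came out between −3 and +3 mm, against the 15 mm allowed.
- **Camera agreement:** the scene and side cameras put the salt at 166.6–167.4° and the wrist camera at 164.4°. The front direction came out between 165.5° and 168.1°.
- **Objects:** the shaker and all three jars stand upright. I did not re-measure the pepper mill and mug at the end, but the arm's path stayed clear of both.
- **Rest and contact:** salt angles before and after I backed the fingers off agreed to 0.1° in the scene camera, so the disc is at rest. The fingers are about 0.3 m up and touch nothing.

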